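Key the spindle into the tilted turning head and latch it

TASK

Lift the keyed spindle out of its wooden rack and put its nose into the bore of the green tilted turning head. Turn it under light pressure until you feel its key drop into the hidden keyway, and press it fully home with the flange flush on the face plate; then let go and slide the brass latch all the way in over the flange. Leave the lacquer boxes and other things standing around as they are.

Things in the scene. Friction and masses are not known exactly. Their poses are not given: they have to be found in the camera images.
- spindle: Keyed spindle, loose, 0.35 kg, 128 mm long; starts upright, hanging by its flange in the rack. Origin: centre of the underside of its round flange (60 mm across, 6 mm thick); z along its axis towards the handle. Below the flange: a shoulder 37 mm across to z -8 mm, then a shaft 21 mm across to the chamfered tip at z -66 mm. Red marks on flange and handle show its +x (key) side.
- spindle_handle (a point): Middle of the spindle's flat wooden handle, 42 mm above the spindle's origin: 42 mm wide along spindle x, 18 mm thick along spindle y, 40 mm tall (z 22 to 62 mm). Between it and the flange a neck 24 mm across.
- spindle_key (a point): Lower end of the brass key, 50 mm below the spindle's origin. The key stands out of the shaft on the spindle's +x side only: 7 mm wide, reaching 17.5 mm from the axis, from z -22 mm down to z -50 mm.
- rack: Fixed wooden rack, 100 x 100 x 86 mm, with a plain 44 mm hole through its 14 mm top board, in which the spindle hangs. Origin: centre of its underside.
- head: Fixed green turning head: base plate 200 x 170 mm, carrying the tilted face plate. Origin: on the table, 20 mm behind the bore's mouth and 130 mm below it.
- socket: The head's tilted face plate, 110 mm along x, y from -55 to +95 mm. Origin: centre of the bore's mouth, on the plate's upper surface. z is the bore's axis, out of the bore, leaning 25 deg from vertical towards the robot (-x of the head); x uphill, away from the robot; y level, to the left. The bore is 41 mm across for its first 30 mm. The spindle is home when its frame's origin is here, z along z.
- sleeve_face (a point): 30 mm down the bore: face of a steel sleeve, bore 24 mm, 40 mm deep, with one keyway 10.5 mm wide, hidden, at an untold angle within 0.6 rad either side of socket +x: find it by feel. With the key resting on this face the flange stands 20 mm off the plate; in the keyway it drops flush. The sleeve is stiff (slips round only above 0.6 Nm); light pressure does not turn it.
- latch (a joint): Sliding brass latch on the face plate, left (+y of socket) of the bore: 0 = fully open (out), 0.016 m = fully in, growing as it slides to -y of the socket over the flange. Moves against about 2.5 N of friction and stays where it is left. Its tongue runs 8.5 to 14.5 mm above the plate and when open begins 36 mm from the bore's axis.
- latch_knob (a point): Middle of the latch's round red knob, 18 mm across, 30 mm above the plate (socket z); its top is at 40.5 mm. When open it is 68 mm to +y of the bore's axis. Its far side (+y) is clear, for pushing.
- violet_box: Bystander: closed violet lacquer box, 69 mm across, 74 mm tall. Origin: centre of its underside.
- tape_tin: Bystander: flat round green tin, 64 mm across, 24 mm tall. Origin: centre of its underside.
- green_cup: Bystander: green lacquer cup full of sticks, 58 mm across, 92 mm tall. Origin: centre of its underside.
- blue_box: Bystander: closed blue lacquer box, 68 mm across, 66 mm tall. Origin: centre of its underside.
- spool: Bystander: spool of red thread, 40 mm across, 48 mm tall. Origin: centre of its underside.
Not all that is in view belongs to the job. Leave any blue, orange or pink look-alike of the spindle alone.

How it is judged:
By the outcome, as a careful person would: the job done as asked, in the order asked, and still so for the second after the job is handed in, with the robot touching nothing.
It also fails if it takes over 61 s, if anything falls off the work surface, if the arm or the gripper's body presses on something with over 40 N, if the wrist force passes 120 N, or if a joint passes its speed limit or range.

ROBOT

A 6-joint arm with a two-finger parallel gripper is mounted at the origin on a cart in front of the work surface, level with it; the furniture and walls round the work are solid. World frame = base frame: x ahead of the robot, y to its left, z up, the work surface at z = 0. Lengths are in m, angles in degrees, forces in N, time in s.
With the tool pointing down it reaches from about 0.375 to 0.9 m from the base axis. Payload 3.1 kg.
Tool frame: the origin (TCP) lies between the finger pads; the fingertips stand 19 mm ahead of it and the grasp point (between the pads) is the TCP; z points along the fingers, x is the direction in which the jaws open and shut, and the axes are right-handed (so a half turn about z gives the same grasp; the last joint's range is limited). The gripper opens to 87 mm and grips with 3 to 60 N. Pads are 19 mm wide; open, the fingers measure 117 mm over their backs; the gripper's body (75 mm by 190 mm) begins 51 mm behind the grasp point.
Start: joints at [-78.753, 30.224, 82.088, -0, 67.689, -10.227], TCP at [0.229, -0.582, 0.202] pointing down, gripper open.
Joint ranges: [-176.69, 176.69], [-43.24, 126.21], [12.49, 139.97], [-82, 262], [0, 151.66], [-163.58, 163.58]. Speed limits (degrees/s): [159.86, 159.86, 180, 180, 180, 180].

INTERFACE

Orientations are given as a 3x3 rotation matrix whose columns are the frame's x, y, z axes.
In Python, from rig import read_state, capture, camera_info, hand_in, spot_in, silhouettes gives the robot as it stands.
- The arm moves only by the shell command python3 -m jog 'ROWS'. ROWS is text: rows parted by semicolons, each of 7 numbers parted by spaces: the shift along the tool's x, y, z in m, then the turn, a rotation vector about the tool's x, y, z in degrees, then the opening, from 0 (shut) to 1 (fully open). A call has 1 to 8 rows; each row is the pose to reach, as a shift and turn from the pose commanded when the call began, along the tool's axes at that moment; what a row does not reach only later rows make up. A row lasts 1/8 s, in which the tool goes at most 62.5 mm and 10.7 degrees, less where a joint would pass 70% of its speed; a pose out of reach is approached as far as the arm can. A call with a gripper value outside its range is refused whole. The fingers move at their own pace and stop on an object; the grip force is fixed at half the most. Time passes only in rows, so rows that repeat a pose let the fingers close. It gives the time, the measured TCP pose, the force and the opening at its end, in the units of the state.
- read_state(): the state, without advancing time (a new reading comes with each control period).
- capture(name): name is "scene" or "top" or "wrist"; returns (picture, depth): 420x560x3 uint8, red, green, blue; 420x560 float32, m along the optical axis (not along the pixel's ray), 0 where there is no reading.
- camera_info(name): a dict with "vfov" (degrees; the focal length in pixels is half the picture's height over the tangent of half this angle, whatever the lens; pixels are square), "cx", "cy" (the principal point, pixels), "R" (3x3) and "t" (3): a world point X has camera coordinates R X + t; the wrist camera has in their place "tool_from_camera" (4x4, takes a point from camera to tool coordinates, whose origin is the TCP and whose axes are the tool frame's). Camera axes: x right, y down, z forward; pixel columns grow to the right and rows downward; lengths in m; the calibration is good to about 2 mm. A picture is of the moment at which its call begins: read the wrist's pose just before it. camera_info takes no time and is no camera call.
- hand_in(): hands the job in, once; it reports no verdict.
Trained networks look in the newest picture that a camera, given by its name, has taken for a name from the list of things; names that differ only in an ending like _2 or _b are one class to them, and where a whole thing is asked for, a point or a joint stands for the part that bears it (a point fixed in the world has none). Each returns a list of dicts, best first, with "score" (0 to 1); they miss things now and then, are a little off and sometimes report something else, mostly with a low value. They report only what shows in the picture. A call takes as long as a camera call. They do not tell look-alikes from the thing itself.
- spot_in(label, camera): "centre" ([x, y, z] in m, in world coordinates, good to about 4 mm: the middle of the surface that is visible of it).
- silhouettes(label, camera): "region" (420x560 bool, what is visible of it).
The state is a dict: "time_s": time; "joint_positions": joint angles; "qvel": joint speeds; "tau": joint torques, N m; "position": TCP position; "tcp_rot": TCP orientation; "force": force on the tool from outside, world axes, zero at the start; "moment": the same for the moment, N m; "opening": opening from 0.0 (shut) to 1.0 (fully open).
Only numpy, scipy, OpenCV 4.12 (cv2) and the standard library are available. Lean on these libraries where they do the work, as an engineer would, in place of code of your own. Each camera call takes 0.05 s, during which the arm holds its last target.

## Working session

There is one attempt and no reset: what is moved stays moved. The work goes in short steps, Python scripts to look and compute and a shell command to move; the robot and the scene stay as the last step left them, time stands still between calls to the robot, and variables do not carry over. Pictures are saved under pics/ and viewed, and the job is handed in when it is done.

```bash
ls; mkdir -p pics; python3 - <<'E'
from rig import *
import cv2,numpy as np
s=read_state();print(s['time_s'],s['position'],s['tcp_rot'],s['opening'],s['force'])
for c in ['scene','top']:
    im,d=capture(c); cv2.imwrite(f'pics/{c}0.png',im[:,:,::-1])
    i=camera_info(c);print(c,i)
    for n in ['spindle','rack','head','latch_knob','spindle_handle']:
        for r in spot_in(n,c)[:3]: print(n,np.round(r['centre'],3),round(r['score'],2))
print(camera_info('wrist'))
print(read_state()['time_s'])
E
```

```text
pics
0.0 [ 0.22869056 -0.58082754  0.20105123] [[ 3.66154778e-01 -9.30553853e-01 -4.52152284e-04]
 [-9.30551451e-01 -3.66154876e-01  2.14563294e-03]
 [-2.16218476e-03 -3.64882788e-04 -9.99997596e-01]] 0.9968209118418343 [ 0.16567098 -0.75129238  0.09369792]
scene {'vfov': 42.956633867259825, 'cx': 272.5397571787327, 'cy': 204.8821147472062, 'R': array([[-0.84812355, -0.52976697, -0.00577961],
       [-0.40050316,  0.64824537, -0.64759181],
       [ 0.34681936, -0.54692311, -0.76196551]]), 't': array([0.53999782, 0.30023439, 1.43925012])}
spindle [ 0.598 -0.315  0.077] 0.89
spindle [ 0.691 -0.303  0.072] 0.86
spindle [ 0.651 -0.184  0.109] 0.8
rack [ 0.626 -0.156  0.069] 0.58
rack [0.453 0.23  0.067] 0.45
rack [0.622 0.2   0.136] 0.17
head [0.609 0.223 0.108] 0.73
latch_knob [ 0.628 -0.156  0.073] 0.59
latch_knob [0.613 0.246 0.143] 0.57
spindle_handle [ 0.767 -0.102  0.077] 0.78
spindle_handle [ 0.684 -0.067  0.071] 0.75
spindle_handle [ 0.693 -0.304  0.074] 0.7
top {'vfov': 42.24461311716328, 'cx': 285.47433585975693, 'cy': 208.2306442010041, 'R': array([[ 0.00207251, -0.99993851,  
[... 278 characters left out ...]
44 -0.183  0.086] 0.75
head [0.636 0.184 0.107] 0.78
latch_knob [ 0.644 -0.182  0.086] 0.66
latch_knob [0.611 0.237 0.15 ] 0.63
spindle_handle [ 0.764 -0.107  0.069] 0.83
spindle_handle [ 0.682 -0.071  0.073] 0.67
spindle_handle [ 0.648 -0.188  0.093] 0.55
{'vfov': 65.48020437765479, 'cx': 279.8371811753109, 'cy': 214.9375514472964, 'tool_from_camera': array([[ 9.99999633e-01, -8.54290732e-04, -6.94387111e-05,
         1.06956209e-04],
       [ 8.38052364e-04,  9.57564665e-01,  2.88217298e-01,
        -8.04694259e-02],
       [-1.79729310e-04, -2.88217250e-01,  9.57565029e-01,
        -1.83152797e-01],
       [ 0.00000000e+00,  0.00000000e+00,  0.00000000e+00,
         1.00000000e+00]])}
0.6
```

View pics/scene0.png

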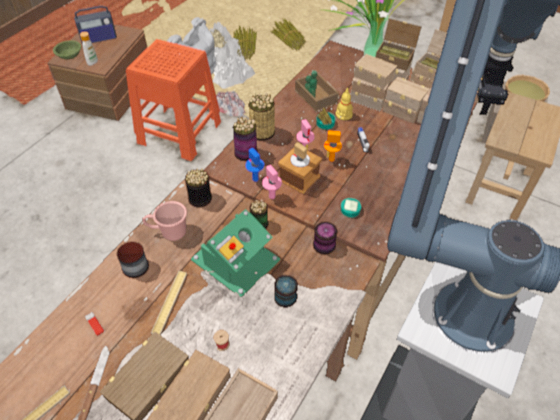

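View pics/top0.png

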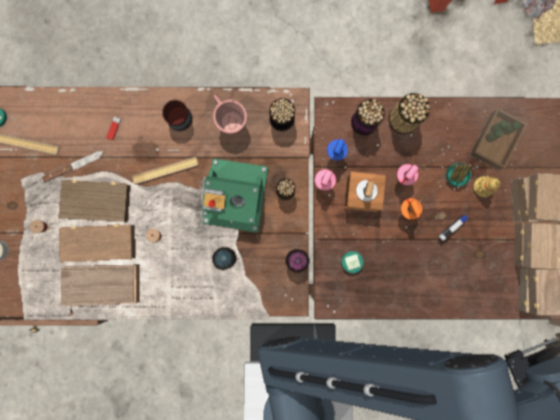

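The real spindle is in the rack (top pic ≈(366,191)) and the head is at ≈(236,198), with the latch on its left. I'll zoom in on both.

```bash
cat > h.py <<'E'
from rig import *
import cv2,numpy as np
def K(c):
    i=camera_info(c);f=210/np.tan(np.radians(i['vfov'])/2);return f,i
def cloud(c,d,st=None):
    f,i=K(c);v,u=np.mgrid[0:420,0:560]
    P=np.stack([(u-i['cx'])/f*d,(v-i['cy'])/f*d,d],-1)
    if c=='wrist':
        T=i['tool_from_camera'];P=P@T[:3,:3].T+T[:3,3]
        return P@np.array(st['tcp_rot']).T+np.array(st['position'])
    return (P-i['t'])@i['R']
E
python3 - <<'E'
from h import *
im,d=capture('top');np.save('top.npy',cloud('top',d));np.save('topim.npy',im)
im2,d2=capture('scene');np.save('sc.npy',cloud('scene',d2));np.save('scim.npy',im2)
a=cv2.resize(im[150:250,190:290],(400,400),interpolation=2)
b=cv2.resize(im[150:250,316:416],(400,400),interpolation=2)
cv2.imwrite('pics/z1.png',np.hstack([a,b])[:,:,::-1])
a=cv2.resize(im2[200:300,190:290],(400,400),interpolation=2)
b=cv2.resize(im2[120:220,240:340],(400,400),interpolation=2)
cv2.imwrite('pics/z2.png',np.hstack([a,b])[:,:,::-1])
P=cloud('top',d)
np.set_printoptions(precision=3,suppress=True,linewidth=200)
print(P[185:198:2,352:382:2,2])
E
```

```text
[[0.088 0.091 0.088 0.095 0.092 0.088 0.09  0.124 0.153 0.153 0.152 0.088 0.084 0.091 0.086]
 [0.09  0.079 0.078 0.1   0.094 0.091 0.085 0.136 0.146 0.146 0.142 0.093 1.628 0.085 0.085]
 [0.085 0.09  0.086 0.09  0.095 0.091 0.109 0.144 0.145 0.147 0.142 0.09  0.091 0.087 0.085]
 [0.089 0.091 0.089 0.089 0.092 0.097 0.107 0.144 0.152 0.144 0.152 0.093 0.087 0.085 0.09 ]
 [0.091 0.091 0.09  0.092 0.096 0.091 0.114 0.15  0.146 0.154 0.096 0.091 0.099 0.083 0.081]
 [0.09  0.084 0.094 0.089 0.096 0.091 0.126 0.147 0.153 0.146 0.096 0.09  0.088 0.086 0.089]
 [0.088 0.08  0.092 0.085 0.093 0.093 0.09  0.084 0.124 0.091 0.09  0.093 0.084 0.086 0.082]]
```

View pics/z1.png

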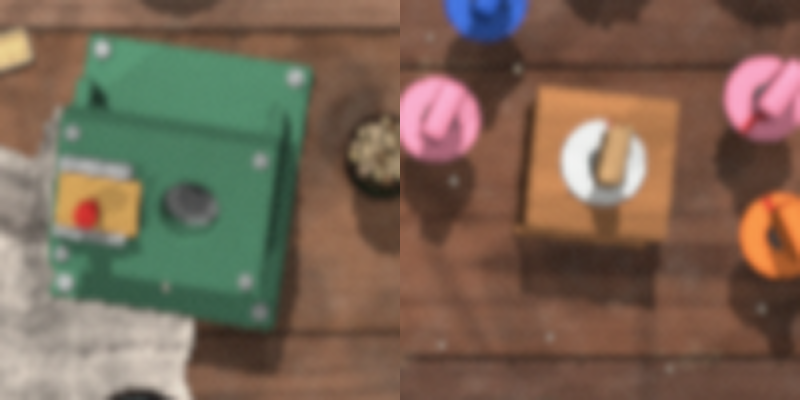

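View pics/z2.png

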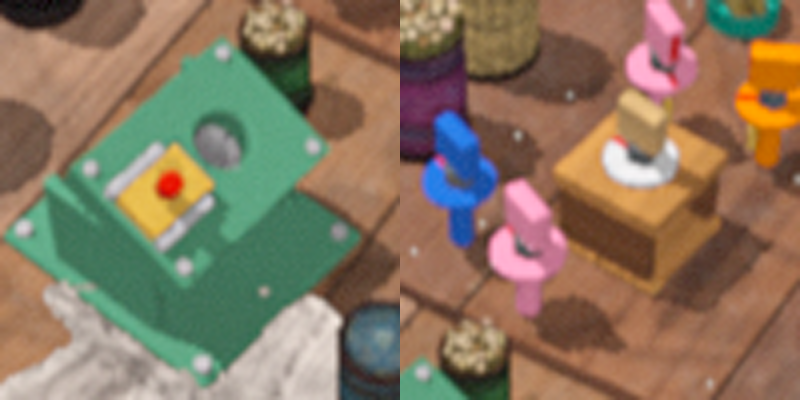

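```bash
python3 - <<'E'
from h import *
np.set_printoptions(precision=4,suppress=True)
for c,n in [('top','topim'),('sc','scim')]:
    P=np.load(c+'.npy');im=np.load(n+'.npy').astype(int);X,Y,Z=P[...,0],P[...,1],P[...,2]
    r,g,b=im[...,0],im[...,1],im[...,2]
    near=(abs(X-.645)<.06)&(abs(Y+.185)<.06)
    top=near&(abs(Z-.087)<.012); 
    q=P[top][:,:2].astype(np.float32)
    print(c,'racktop n',len(q),cv2.minAreaRect(q),P[top].mean(0))
    hd=near&(Z>.135)&(Z<.17);print(' handle',P[hd].mean(0),cv2.minAreaRect(P[hd][:,:2].astype(np.float32)))
    red=(r>150)&(g<110)&(b<110)
    for nm,m in [('redspin',near&red),('knob',red&(abs(X-.61)<.08)&(abs(Y-.21)<.12)&(Z>.1))]:
        print(' ',nm,m.sum(),P[m].mean(0) if m.any() else '')
    wh=near&(r>170)&(abs(r-b)<40)&top;print(' white',wh.sum(),P[wh].mean(0),cv2.minAreaRect(P[wh][:,:2].astype(np.float32)))
    # plate plane
    gr=(g-r>30)&(abs(X-.63)<.14)&(abs(Y-.19)<.14)&(Z>.03)
    A=P[gr]
    best=None;rng=np.random.default_rng(0)
    for k in range(2000):
        p=A[rng.choice(len(A),3,False)];nn=np.cross(p[1]-p[0],p[2]-p[0]);l=np.linalg.norm(nn)
        if l<1e-6: continue
        nn/=l; nn*=np.sign(nn[2])
        if abs(np.degrees(np.arccos(nn[2]))-25)>6: continue
        m=abs((A-p[0])@nn)<.005
        if best is None or m.sum()>best.sum():best=m
    B=A[best];ce=B.mean(0);nn=np.linalg.svd(B-ce)[2][2];nn*=np.sign(nn[2])
    print(' plate n',len(B),'c',ce,'n',nn,'tilt',np.degrees(np.arccos(nn[2])),'yaw of x',np.degrees(np.arctan2(-nn[1],-nn[0])))
    # plate outline
    ps=np.radians(np.degrees(np.arctan2(-nn[1],-nn[0])))
    y=np.array([-np.sin(ps),np.cos(ps),0]);x=np.cross(y,nn)
    q=np.c_[(B-ce)@x,(B-ce)@y].astype(np.float32);rc=cv2.minAreaRect(q)
    print(' rect',rc)
E
```

```text
top racktop n 1096 ((0.6517637372016907, -0.19211576879024506), (0.10180586576461792, 0.10090629756450653), 84.2698745727539) [ 0.6503 -0.191   0.0868]
 handle [ 0.6513 -0.1911  0.1467] ((0.6523558497428894, -0.19231075048446655), (0.017818273976445198, 0.04366235435009003), 78.16197204589844)
  redspin 49 [ 0.6308 -0.1853  0.0853]
  knob 41 [0.6085 0.2384 0.1636]
 white 180 [ 0.6529 -0.1873  0.0915] ((0.6512749791145325, -0.19176100194454193), (0.05848263204097748, 0.054961178451776505), 64.81867980957031)
 plate n 1184 c [0.6169 0.1771 0.131 ] n [-0.4116  0.0641  0.9091] tilt 24.61891684783214 yaw of x -8.845222669896222
 rect ((-0.0031142570078372955, 0.01332085207104683), (0.11284841597080231, 0.14764530956745148), 1.2808401584625244)
sc racktop n 657 ((0.6523067355155945, -0.19030365347862244), (0.10845780372619629, 0.1043814867734909), 87.45213317871094) [ 0.6457 -0.1779  0.0896]
 handle [ 0.6522 -0.1875  0.1476] ((0.653520405292511, -0.18973755836486816), (0.023585015907883644, 0.04591478407382965), 75.68257904052734)
  redspin 161 [ 0.6266 -0.1666  0.0278]
  knob 38 [0.608  0.2439 0.1662]
 white 114 [ 0.6482 -0.1801  0.0945] ((0.6474995017051697, -0.1838809847831726), (0.05821409076452255, 0.048693250864744186), 31.997438430786133)
 plate n 1241 c [0.6155 0.1868 0.1329] n [-0.4185  0.0672  0.9057] tilt 25.077423104700735 yaw of x -9.120316986613105
 rect ((0.001077543944120407, 0.00764850527048111), (0.10979779809713364, 0.15409335494041443), 1.1429699659347534)
```

```bash
python3 -m jog '-0.022 -0.055 -0.02 0 0 4 1; -0.043 -0.11 -0.02 0 0 8 1; -0.065 -0.165 -0.02 0 0 13 1; -0.086 -0.22 -0.02 0 0 17 1; -0.108 -0.275 -0.02 0 0 21 1; -0.129 -0.33 -0.02 0 0 25 1; -0.15 -0.385 -0.02 0 0 29 1; -0.17 -0.44 -0.02 0 0 33.5 1'
```

```text
time_s: 1.7
position: [0.5774, -0.2609, 0.2223]
tcp_rot: [[-0.211, -0.978, 0.0], [-0.978, 0.211, -0.0], [0.0, -0.0, -1.0]]
force: [0.5, -0.6, 0.3]
opening: 0.998
```

```bash
python3 -m jog '-0.042 -0.029 0 0 0 0 1; -0.084 -0.058 0 0 0 0 1; -0.084 -0.058 0 0 0 0 1;-0.084 -0.058 0 0 0 0 1'; python3 - <<'E'
from h import *
np.set_printoptions(precision=4,suppress=True)
st=read_state();im,d=capture('wrist');P=cloud('wrist',d,st);np.save('w.npy',P);np.save('wim.npy',im)
cv2.imwrite('pics/w1.png',im[:,:,::-1]);print(st['position'])
X,Y,Z=P[...,0],P[...,1],P[...,2]
near=(abs(X-.65)<.07)&(abs(Y+.19)<.07)
hd=near&(Z>.14)&(Z<.165);print(hd.sum(),P[hd].mean(0),cv2.minAreaRect(P[hd][:,:2].astype(np.float32)))
tp=near&(abs(Z-.087)<.006);print(P[tp].mean(0),cv2.minAreaRect(P[tp][:,:2].astype(np.float32)))
E
```

```text
time_s: 2.2
position: [0.6498, -0.1922, 0.2217]
tcp_rot: [[-0.208, -0.978, -0.001], [-0.978, 0.208, -0.0], [0.0, 0.001, -1.0]]
force: [-0.4, -0.3, 0.5]
opening: 1.0
[ 0.6498 -0.1922  0.2217]
1037 [ 0.6556 -0.1915  0.1476] ((0.6545620560646057, -0.19150398671627045), (0.017466949298977852, 0.041636910289525986), 77.35760498046875)
[ 0.6584 -0.1921  0.0873] ((0.6536301374435425, -0.19100061058998108), (0.10029824078083038, 0.10049746930599213), 84.12769317626953)
```

View pics/w1.png

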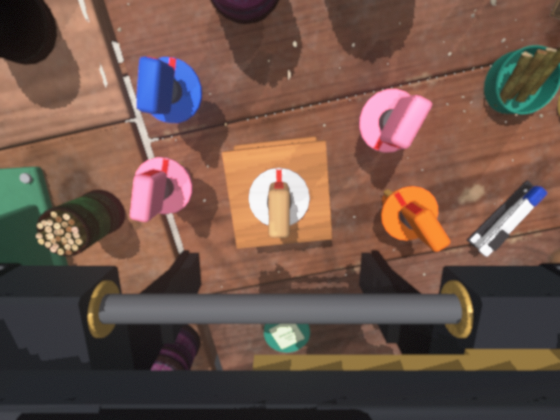

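Red mark at (279,178) on the far side confirms that spindle +x is about world yaw -12.5°. The handle is at (280,210). Descending to grip.

```bash
python3 -m jog '-0.0016 -0.004 0.03 0 0 0.5 1; -0.0016 -0.004 0.06 0 0 0.5 1; -0.0016 -0.004 0.085 0 0 0.5 1; -0.0016 -0.004 0.0935 0 0 0.5 1; -0.0016 -0.004 0.0935 0 0 0.5 0.6;-0.0016 -0.004 0.0935 0 0 0.5 0; -0.0016 -0.004 0.0935 0 0 0.5 0; -0.0016 -0.004 0.0935 0 0 0.5 0'; python3 - <<'E'
from h import *
st=read_state();im,d=capture('wrist');cv2.imwrite('pics/w2.png',im[:,:,::-1]);print(st['position'],st['opening'])
E
```

```text
time_s: 3.25
position: [0.6549, -0.1916, 0.1294]
tcp_rot: [[-0.217, -0.976, 0.001], [-0.976, 0.217, -0.001], [0.0, -0.001, -1.0]]
force: [0.8, -0.8, -0.3]
opening: 0.634
[ 0.65491557 -0.19157573  0.12935371] 0.6339607957082886
```

View pics/w2.png

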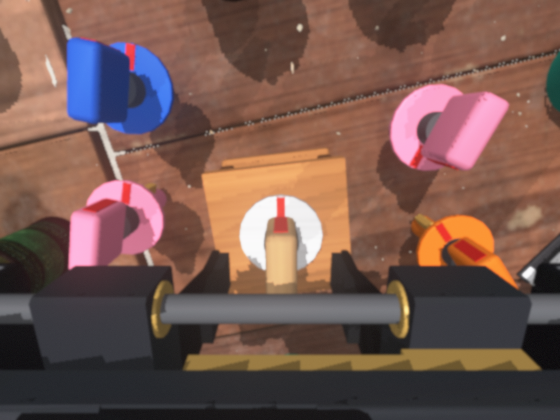

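The handle is centred between the fingers, which are still closing. I'll finish closing, then lift.

```bash
python3 -m jog '0 0 0 0 0 0 0;0 0 0 0 0 0 0;0 0 0 0 0 0 0;0 0 0 0 0 0 0; 0 0 0 0 0 0 0; 0 0 0 0 0 0 0'
```

```text
time_s: 4.05
position: [0.6545, -0.1915, 0.1286]
tcp_rot: [[-0.217, -0.976, 0.0], [-0.976, 0.217, -0.0], [-0.0, -0.0, -1.0]]
force: [0.6, 0.6, -0.2]
opening: 0.011
```

```bash
python3 - <<'E'
from h import *
st=read_state();im,d=capture('wrist');cv2.imwrite('pics/w3.png',im[:,:,::-1]);print(st['position'],st['opening'])
im,d=capture('scene');cv2.imwrite('pics/s3.png',cv2.resize(im[90:230,200:380],(720,560))[:,:,::-1])
E
```

```text
[ 0.65452891 -0.19152529  0.12855334] 0.010810653095521327
```

View pics/w3.png

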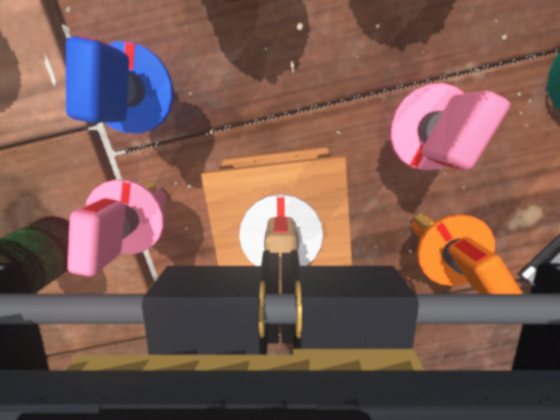

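View pics/s3.png

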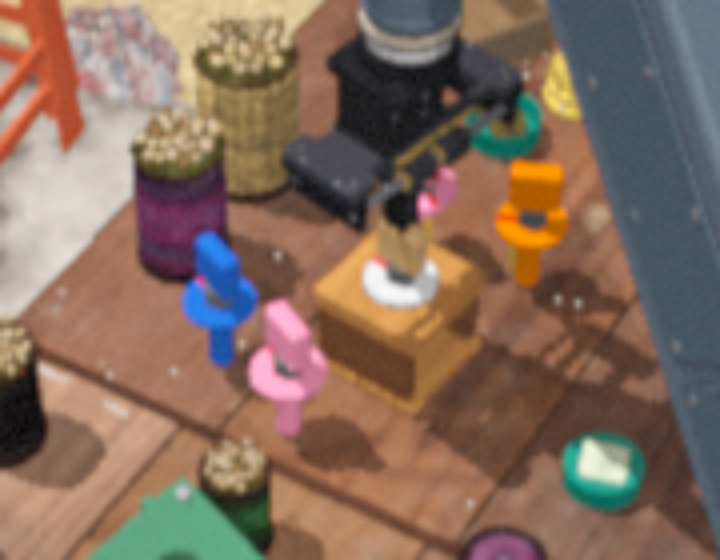

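```bash
python3 - <<'E'
from h import *
st=read_state();im,d=capture('wrist');c=im[190:310,200:360];cv2.imwrite('pics/w4.png',cv2.resize(c,(800,600),interpolation=2)[:,:,::-1])
np.set_printoptions(precision=3,suppress=True,linewidth=200)
P=cloud('wrist',d,st)
for v in range(200,300,6): print(v,P[v,240:322:6,2])
E
```

```text
200 [0.087 0.087 0.086 0.089 0.093 0.092 0.093 0.093 0.093 0.092 0.091 0.087 0.086 0.086]
206 [0.086 0.087 0.093 0.092 0.093 0.093 0.093 0.094 0.093 0.092 0.093 0.093 0.086 0.087]
212 [0.087 0.09  0.093 0.092 0.094 0.093 0.093 0.093 0.093 0.091 0.092 0.091 0.091 0.087]
218 [0.087 0.092 0.092 0.093 0.092 0.115 0.119 0.12  0.118 0.092 0.092 0.093 0.094 0.091]
224 [0.086 0.092 0.093 0.092 0.093 0.128 0.132 0.13  0.129 0.121 0.093 0.092 0.091 0.092]
230 [0.092 0.092 0.093 0.093 0.092 0.138 0.141 0.141 0.14  0.137 0.093 0.092 0.092 0.093]
236 [0.092 0.091 0.094 0.091 0.106 0.147 0.146 0.147 0.147 0.146 0.092 0.093 0.093 0.093]
242 [0.087 0.093 0.093 0.092 0.146 0.149 0.148 0.149 0.148 0.147 0.093 0.093 0.093 0.092]
248 [0.086 0.092 0.093 0.093 0.108 0.148 0.148 0.148 0.149 0.148 0.092 0.092 0.092 0.091]
254 [0.087 0.093 0.092 0.092 0.156 0.153 0.152 0.153 0.152 0.156 0.093 0.091 0.093 0.086]
260 [0.086 0.086 0.092 0.092 0.163 0.158 0.159 0.159 0.16  0.163 0.093 0.092 0.085 0.086]
266 [0.225 0.225 0.225 0.225 0.17  0.167 0.168 0.167 0.167 0.17  0.224 0.226 0.225 0.225]
272 [0.229 0.229 0.229 0.229 0.176 0.172 0.172 0.174 0.173 0.177 0.229 0.229 0.23  0.23 ]
278 [0.232 0.232 0.232 0.232 0.182 0.179 0.18  0.179 0.18  0.182 0.233 0.232 0.232 0.233]
284 [0.236 0.236 0.237 0.236 0.233 0.184 0.184 0.185 0.185 0.229 0.236 0.236 0.236 0.236]
290 [0.239 0.238 0.238 0.24  0.235 0.189 0.19  0.19  0.189 0.23  0.24  0.238 0.238 0.238]
296 [0.241 0.242 0.242 0.243 0.235 0.234 0.234 0.233 0.234 0.233 0.241 0.242 0.241 0.242]
```

View pics/w4.png

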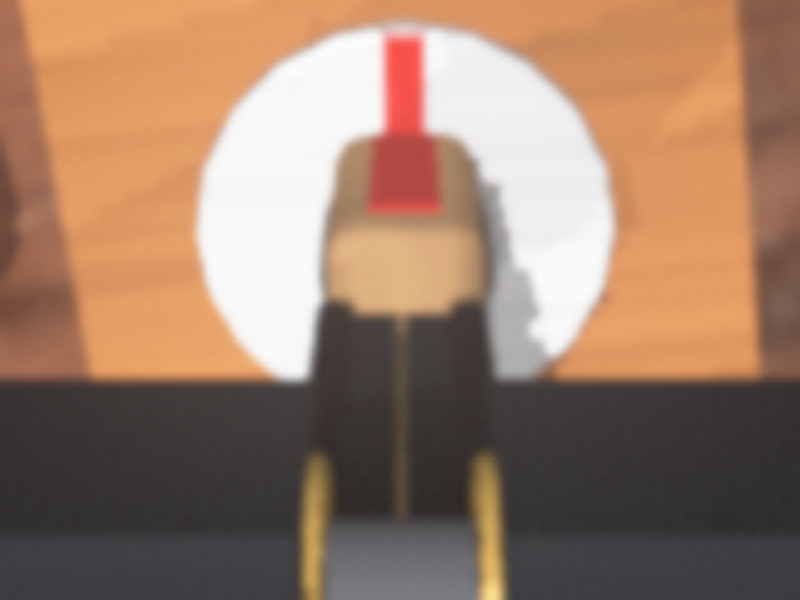

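```bash
python3 - <<'E'
from h import *
np.set_printoptions(precision=3,suppress=True,linewidth=200)
P=np.load('w.npy');p=np.array([.6498,-.1922,.2217]);R=np.array([[-0.208,-0.978,-0.001],[-0.978,0.208,0],[0,.001,-1.]])
T=(P-p)@R
for v in range(240,300,5):
  print(v,[tuple(np.round(T[v,u],3)) for u in (170,180,190,200)])
im=np.load('wim.npy');cv2.imwrite('pics/w5.png',cv2.resize(im[220:340,130:290],(800,600))[:,:,::-1])
E
```

```text
240 [(np.float64(-0.148), np.float64(0.078), np.float64(0.226)), (np.float64(-0.382), np.float64(0.371), np.float64(0.985)), (np.float64(-0.12), np.float64(0.076), np.float64(0.223)), (np.float64(-0.106), np.float64(0.076), np.float64(0.222))]
245 [(np.float64(-0.147), np.float64(0.083), np.float64(0.222)), (np.float64(-0.382), np.float64(0.389), np.float64(0.98)), (np.float64(-0.12), np.float64(0.083), np.float64(0.222)), (np.float64(-0.107), np.float64(0.084), np.float64(0.223))]
250 [(np.float64(-0.148), np.float64(0.091), np.float64(0.223)), (np.float64(-0.386), np.float64(0.412), np.float64(0.986)), (np.float64(-0.121), np.float64(0.09), np.float64(0.222)), (np.float64(-0.107), np.float64(0.09), np.float64(0.222))]
255 [(np.float64(-0.148), np.float64(0.098), np.float64(0.222)), (np.float64(-0.052), np.float64(-0.012), np.float64(-0.028)), (np.float64(-0.048), np.float64(-0.011), np.float64(-0.025)), (np.float64(-0.108), np.float64(0.097), np.float64(0.221))]
260 [(np.float64(-0.149), np.float64(0.105), np.float64(0.222)), (np.float64(-0.05), np.float64(-0.012), np.float64(-0.03
[... 1178 characters left out ...]
oat64(-0.057)), (np.float64(-0.045), np.float64(-0.009), np.float64(-0.054)), (np.float64(-0.044), np.float64(-0.002), np.float64(-0.041)), (np.float64(-0.044), np.float64(0.008), np.float64(-0.023))]
290 [(np.float64(-0.047), np.float64(-0.011), np.float64(-0.061)), (np.float64(-0.045), np.float64(-0.007), np.float64(-0.055)), (np.float64(-0.044), np.float64(0.0), np.float64(-0.041)), (np.float64(-0.112), np.float64(0.151), np.float64(0.222))]
295 [(np.float64(-0.03), np.float64(-0.034), np.float64(-0.104)), (np.float64(-0.027), np.float64(-0.034), np.float64(-0.105)), (np.float64(-0.025), np.float64(-0.034), np.float64(-0.105)), (np.float64(-0.022), np.float64(-0.034), np.float64(-0.105))]
```

View pics/w5.png

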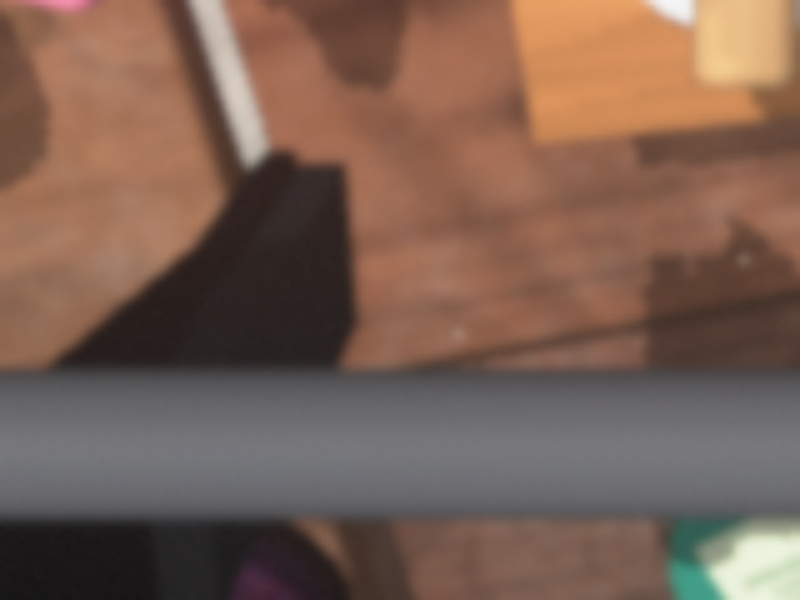

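The wrist depth shows the fingertips at tool z ≈ -22 mm. The stated +19 mm is wrong, so the grasp point really lies about 41 mm behind the reported TCP and the fingers closed just above the handle. Nothing moved. I'll reopen, go 41 mm lower and grip.

```bash
python3 -m jog '0 0 0 0 0 0 0.6;0 0 0 0 0 0 0.6;0 0 0 0 0 0 0.6;0 0 0 0 0 0 0.6;0 0 0 0 0 0 0.6;0 0 0.02 0 0 0 0.6;0 0 0.04 0 0 0 0.6;0 0 0.041 0 0 0 0.6'; python3 -m jog '0 0 0 0 0 0 0;0 0 0 0 0 0 0;0 0 0 0 0 0 0;0 0 0 0 0 0 0; 0 0 0 0 0 0 0; 0 0 0 0 0 0 0'
```

```text
time_s: 5.2
position: [0.6528, -0.1907, 0.0851]
tcp_rot: [[-0.217, -0.976, -0.004], [-0.976, 0.217, 0.002], [-0.001, 0.005, -1.0]]
force: [-0.1, 0.0, 0.0]
opening: 0.598
time_s: 5.95
position: [0.6547, -0.1919, 0.088]
tcp_rot: [[-0.217, -0.976, 0.0], [-0.976, 0.217, -0.001], [0.001, -0.001, -1.0]]
force: [-0.6, -1.4, 2.9]
opening: 0.2
```

```bash
python3 - <<'E'
from h import *
st=read_state();im,d=capture('wrist');c=im[150:310,170:390];cv2.imwrite('pics/w6.png',cv2.resize(c,(770,560),interpolation=2)[:,:,::-1])
E
```

```text
(no output)
```

View pics/w6.png

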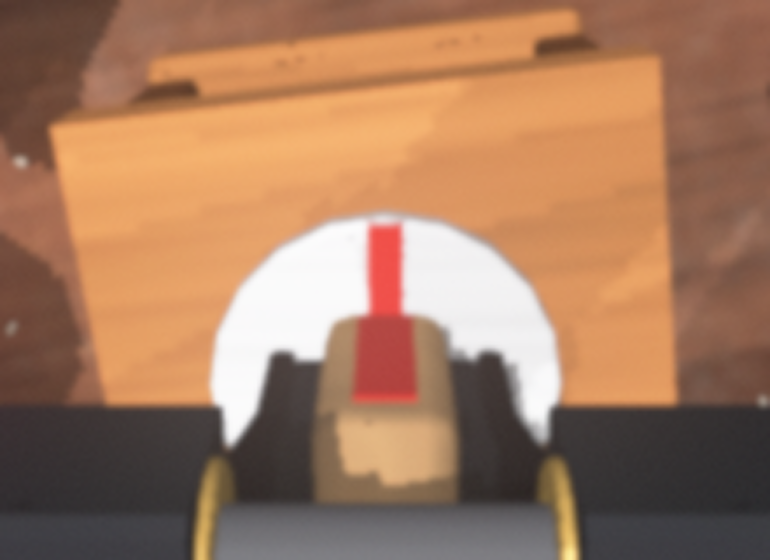

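Gripped: opening 0.20 = 17.4 mm, with the handle and its red mark centred. Lifting.

```bash
python3 -m jog '0 0 -0.03 0 0 0 0;0 0 -0.07 0 0 0 0;0 0 -0.12 0 0 0 0;0 0 -0.16 0 0 0 0;0 0 -0.18 0 0 0 0'; python3 - <<'E'
from h import *
np.set_printoptions(precision=4,suppress=True)
im,d=capture('scene');cv2.imwrite('pics/s7.png',cv2.resize(im[60:260,200:420],(770,700))[:600,:,::-1])
# bore / plate
for c in ['top','scene']:
    im,d=capture(c);P=cloud(c,d);im=im.astype(int);r,g,b=im[...,0],im[...,1],im[...,2];X,Y,Z=P[...,0],P[...,1],P[...,2]
    f,i=K(c);C=-i['R'].T@i['t']
    nn=np.array([-np.sin(np.radians(25))*np.cos(np.radians(-8.5)),-np.sin(np.radians(25))*np.sin(np.radians(-8.5)),np.cos(np.radians(25))])
    x=np.array([np.cos(np.radians(25))*np.cos(np.radians(-8.5)),np.cos(np.radians(25))*np.sin(np.radians(-8.5)),np.sin(np.radians(25))]);y=np.cross(nn,x)
    b0=np.array([.613,.171,.130])
    # rectify plate image
    s=np.arange(-.08,.1201,.0005);A=np.arange(.08,-.0801,-.0005)
    YY,XX=np.meshgrid(s[::-1],A);W=b0+XX[...,None]*x+YY[...,None]*y
    Q=W@i['R'].T+i['t'];u=Q[...,0]/Q[...,2]*f+i['cx'];v=Q[...,1]/Q[...,2]*f+i['cy']
    cur=np.load('topim.npy') if c=='top' else np.load('scim.npy')
    o=cv2.remap(cur,u.astype(np.float32),v.astype(np.float32),cv2.INTER_CUBIC)
    cv2.drawMarker(o,(240,160),(255,0,0),0,10,1)
    for rr in (41,): cv2.circle(o,(240,160),rr,(255,255,0),1)
    cv2.rectangle(o,(240-190,160-110),(240+110,160+110),(255,255,255),1)
    cv2.imwrite(f'pics/rect_{c}.png',cv2.resize(o,None,fx=1.6,fy=1.6)[:,:,::-1])
E
python3 -c "
import cv2,numpy as np
a=cv2.imread('pics/rect_top.png');b=cv2.imread('pics/rect_scene.png');c=np.vstack([a,b]);print(c.shape);cv2.imwrite('pics/rect.png',cv2.resize(c,None,fx=.58,fy=.58))"
```

```text
time_s: 6.62
position: [0.655, -0.1913, 0.2693]
tcp_rot: [[-0.217, -0.976, 0.002], [-0.976, 0.217, -0.0], [-0.0, -0.002, -1.0]]
force: [-0.1, -0.8, -4.9]
opening: 0.204
(1028, 642, 3)
```

View pics/s7.png

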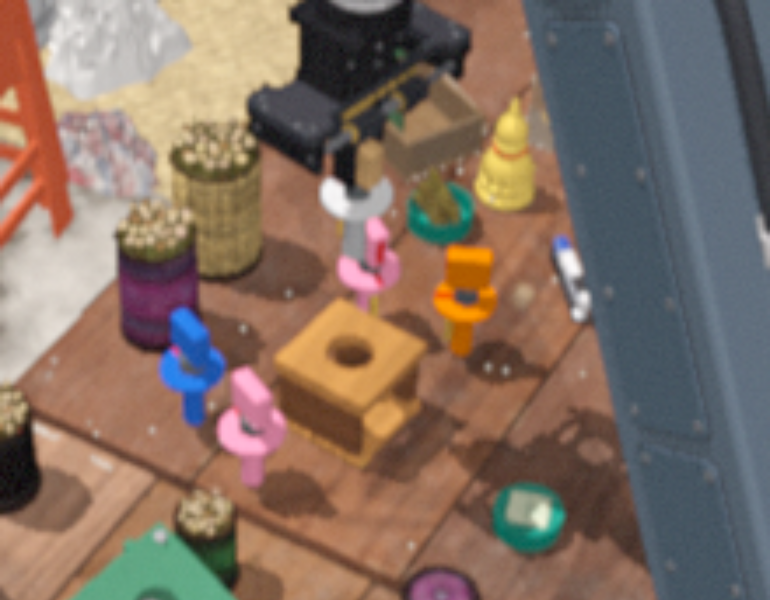

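View pics/rect.png

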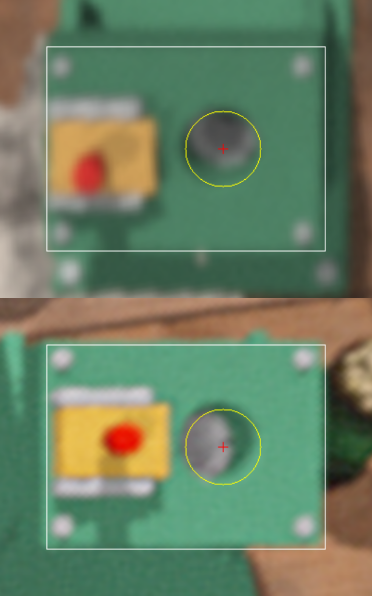

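The spindle lifted clean, the rack is empty, and the look-alikes are untouched. The bore model (0.613, 0.171, 0.130, yaw -8.5°) overlays both cameras well. Next I'll compute a look pose over the head.

```bash
cat >> h.py <<'E'
from scipy.spatial.transform import Rotation as Ro
def sock(psi=-8.5,t=25):
    p,t=np.radians([psi,t]);z=np.array([-np.sin(t)*np.cos(p),-np.sin(t)*np.sin(p),np.cos(t)])
    y=np.array([-np.sin(p),np.cos(p),0]);return np.stack([np.cross(y,z),y,z],1)
def go(b0,off,key,psi=-8.5,dz=.002):
    """spindle origin to b0+S@off, key at angle key deg from socket x"""
    S=sock(psi);st=read_state();R=np.array(st['tcp_rot']);p=np.array(st['position'])
    k=np.radians(key);sx=S@np.array([np.cos(k),np.sin(k),0]);tz=-S[:,2];ty=-sx;tx=np.cross(ty,tz)
    Rt=np.stack([tx,ty,tz],1);T=b0+S@np.array(off)-dz*tz
    print('target',T.round(4),'shift',(R.T@(T-p)).round(4),'rot',np.degrees(Ro.from_matrix(R.T@Rt).as_rotvec()).round(2),'q',np.round(st['joint_positions'],1))
def rel(b0,psi=-8.5,dz=.002):
    S=sock(psi);st=read_state();R=np.array(st['tcp_rot']);p=np.array(st['position'])
    o=S.T@(p+dz*R[:,2]-b0);sx=S.T@(-R[:,1]);tz=S.T@(-R[:,2])
    print('t',st['time_s'],'orig in socket mm',(o*1000).round(1),'key deg',np.degrees(np.arctan2(sx[1],sx[0])).round(1),'axis tilt',tz.round(3),'F sock',(S.T@np.array(st['force'])).round(1),'open',round(st['opening'],3))
E
python3 - <<'E'
from h import *
b0=np.array([.613,.171,.130]);go(b0,[-.06,0,.13],0);rel(b0)
E
```

```text
target [0.504  0.1873 0.2243] shift [-0.3369  0.2289  0.0432] rot [24.97 -0.86 -3.96] q [-25.7  31.5  68.7   0.   79.7  76.9]
t 6.775 orig in socket mm [ 142.9 -352.1   82.7] key deg -4.4 axis tilt [ 0.422 -0.     0.906] F sock [-2.6  0.7 -3.1] open 0.204
```

```bash
python3 -m jog '-0.043 0.029 0 3.2 -0.1 -0.5 0;-0.085 0.058 0 6.3 -0.2 -1 0;-0.13 0.087 0 9.5 -0.3 -1.5 0;-0.17 0.116 0 12.6 -0.4 -2 0;-0.213 0.145 0.005 15.8 -0.5 -2.5 0;-0.255 0.174 0.015 19 -0.6 -3 0;-0.297 0.203 0.03 22 -0.8 -3.5 0;-0.337 0.229 0.043 24.97 -0.86 -3.96 0'; python3 -m jog '0 0 0 0 0 0 0;0 0 0 0 0 0 0;0 0 0 0 0 0 0' ; python3 - <<'E'
from h import *
np.set_printoptions(precision=4,suppress=True)
b0=np.array([.613,.171,.130]);rel(b0);go(b0,[-.06,0,.13],0)
st=read_state();im,d=capture('wrist');P=cloud('wrist',d,st);np.save('w.npy',P);np.save('wim.npy',im)
cv2.imwrite('pics/w8.png',im[:,:,::-1])
A=P.reshape(-1,3);S=sock();q=(A-b0)@S
i=im.reshape(-1,3).astype(int);m=(abs(q[:,2])<.008)&(abs(q[:,0])<.06)&(abs(q[:,1]-.02)<.08)&(i[:,1]-i[:,0]>25)
B=A[m];ce=np.median(B,0)
for k in range(3):
    n=np.linalg.svd(B-B.mean(0))[2][2];B=B[abs((B-B.mean(0))@n)<.003]
n*=np.sign(n[2]);print(len(B),n,'tilt',np.degrees(np.arccos(n[2])),'yaw',np.degrees(np.arctan2(-n[1],-n[0])),'plane dz at b0',((B.mean(0)-b0)@n)/1)
E
```

```text
time_s: 7.78
position: [0.5005, 0.1879, 0.2216]
tcp_rot: [[-0.148, -0.898, 0.413], [-0.989, 0.134, -0.064], [0.002, -0.418, -0.908]]
force: [0.3, -0.4, -4.1]
opening: 0.206
time_s: 8.15
position: [0.5049, 0.1861, 0.2245]
tcp_rot: [[-0.15, -0.896, 0.417], [-0.989, 0.136, -0.064], [0.0, -0.422, -0.907]]
force: [-0.1, 0.4, -2.8]
opening: 0.205
t 8.15 orig in socket mm [-59.   -1.1 129.8] key deg -0.1 axis tilt [0.001 0.001 1.   ] F sock [-1.3  0.3 -2.5] open 0.205
target [0.504  0.1873 0.2243] shift [-0.0011  0.001  -0.0002] rot [ 0.03 -0.07 -0.11] q [ 14.1  15.4 110.2 -17.7  32.3 125.9]
12892 [-0.4185  0.0626  0.9061] tilt 25.032883883512763 yaw -8.508768953798118 plane dz at b0 2.7553485101329564e-05
```

View pics/w8.png

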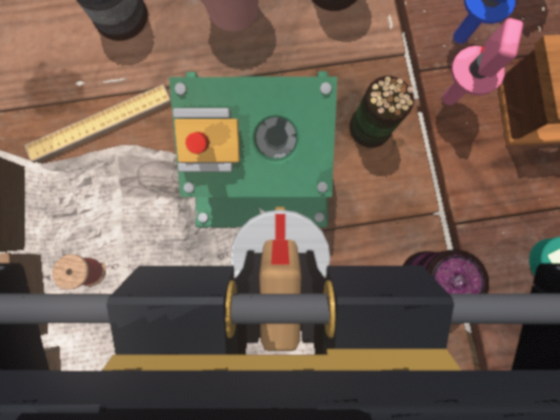

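Wrist-camera plane fit: tilt 25.03°, yaw -8.51°, height error 0.03 mm. Bore at pixel (276,137), latch knob at (197,143). Next I'll refine the bore centre.

```bash
python3 - <<'E'
from h import *
np.set_printoptions(precision=4,suppress=True)
b0=np.array([.613,.171,.130]);S=sock()
P=np.load('w.npy');im=np.load('wim.npy')
q=(P-b0)@S
f,i=K('wrist');T=i['tool_from_camera']
st=read_state();R=np.array(st['tcp_rot']);p=np.array(st['position'])
s=np.arange(.12,-.0801,-.0005);A=np.arange(.08,-.0801,-.0005)
YY,XX=np.meshgrid(s,A);W=b0+XX[...,None]*S[:,0]+YY[...,None]*S[:,1]
L=(W-p)@R;Q=(L-T[:3,3])@T[:3,:3]
u=Q[...,0]/Q[...,2]*f+i['cx'];v=Q[...,1]/Q[...,2]*f+i['cy']
o=cv2.remap(im,u.astype(np.float32),v.astype(np.float32),cv2.INTER_CUBIC)
oo=o.astype(int)
# bore: non-green near centre
sat=(oo[...,1]-oo[...,0]);sub=(sat<18)&(np.hypot(XX,YY)<.028)
pts=np.argwhere(sub);print('centroid mm',(A[pts[:,0]].mean()*1e3),(s[pts[:,1]].mean()*1e3),'n area diam',2*np.sqrt(len(pts)*.25/np.pi))
c,r=cv2.minEnclosingCircle(pts.astype(np.float32));print('circ x',80-c[0]*.5,'y',120-c[1]*.5,'r',r*.5)
cv2.drawMarker(o,(240,160),(255,0,0),0,10,1);cv2.circle(o,(240,160),41,(255,255,0),1)
cv2.rectangle(o,(240-190,160-110),(240+110,160+110),(255,255,255),1)
cv2.imwrite('pics/rw.png',cv2.resize(o,None,fx=1.8,fy=1.8)[:,:,::-1])
# depth deep points: bore walls
m=(q[...,2]<-.01)&(np.hypot(q[...,0],q[...,1])<.03);print('deep',m.sum(),q[m].mean(0),q[m].min(0),q[m].max(0))
E
```

```text
centroid mm 3.0411830357142198 3.098660714285606 n area diam 37.762789755305185
circ x 2.8765792846679688 y 3.0411376953125 r 19.257247924804688
deep 1427 [-0.0003  0.0038 -0.044 ] [-0.0234 -0.0185 -0.0735] [ 0.0211  0.0247 -0.01  ]
```

View pics/rw.png

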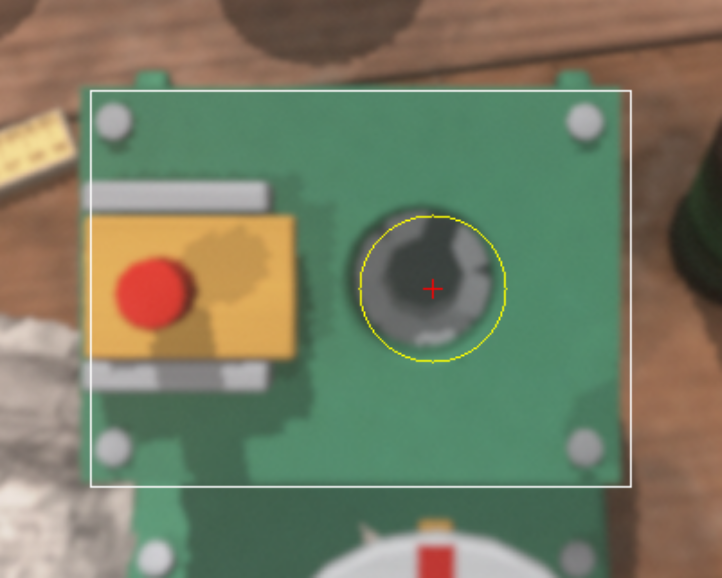

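```bash
python3 - <<'E'
from h import *
from scipy.optimize import least_squares
b0=np.array([.613,.171,.130]);S=sock()
P=np.load('w.npy');q=((P-b0)@S).reshape(-1,3)*1e3
m=(q[:,2]<-4)&(q[:,2]>-26)&(np.hypot(q[:,0]-2,q[:,1]-2)<26);w=q[m]
r=least_squares(lambda c:np.hypot(w[:,0]-c[0],w[:,1]-c[1])-20.5,[2,2],loss='soft_l1');print('wall',m.sum(),r.x,np.abs(r.fun).mean())
m=(abs(q[:,2]+30)<3)&(np.hypot(q[:,0]-2,q[:,1]-2)<19);w=q[m];print('sleeve face',len(w),np.median(w,0),w.min(0),w.max(0))
img=np.zeros((500,500,3),np.uint8)
for a in q[(np.hypot(q[:,0]-2,q[:,1]-2)<25)]:
    col=(80,80,80) if a[2]>-4 else (0,255,0) if a[2]>-26 else (255,255,255) if a[2]>-34 else (0,0,255)
    cv2.circle(img,(int(250-a[1]*10),int(250-a[0]*10)),3,col,-1)
cv2.imwrite('pics/bore.png',img)
E
```

```text
wall 180 [1.4430059  3.50616919] 0.09820305078743578
sleeve face 542 [ -0.64597345   1.98200151 -30.51999475] [-16.92757817 -16.66644815 -32.41944902] [ 20.10631211  20.45880358 -27.18581671]
```

View pics/bore.png

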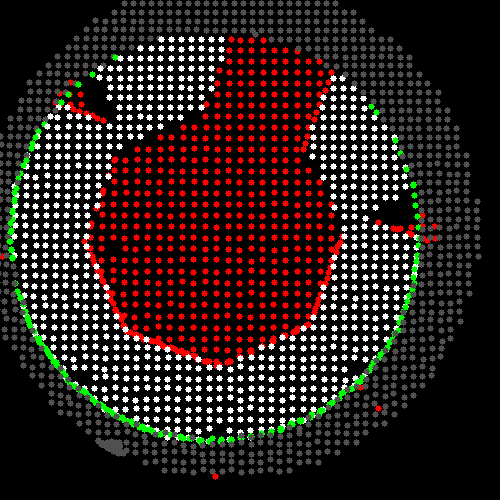

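The depth image actually shows the keyway: a deep slot at about -20° from socket +x, plus two shallow decoy notches. The bore wall fit is very clean, with centre (+1.4, +3.5) mm. I'll check the spindle's axis in the same camera so the error cancels, then approach at about -5° and sweep toward -20° by feel.

```bash
python3 - <<'E'
from h import *
from scipy.optimize import least_squares
np.set_printoptions(precision=4,suppress=True)
P=np.load('w.npy');im=np.load('wim.npy').astype(int);st=read_state();R=np.array(st['tcp_rot']);p=np.array(st['position'])
t=((P-p)@R)*1e3
m=(abs(t[...,2])<15)&(np.hypot(t[...,0],t[...,1])<36)&(t[...,1]<-2)
w=t[m];print(len(w),np.median(w[:,2]),w[:,2].min(),w[:,2].max())
fl=m&(abs(t[...,2]-np.median(w[:,2]))<3)
w=t[fl];A=np.c_[w[:,:2],np.ones(len(w))];print('flange plane',np.linalg.lstsq(A,w[:,2],rcond=None)[0])
mask=fl.astype(np.uint8);ed=(mask>0)&(cv2.erode(mask,np.ones((3,3)))==0)
e=t[ed];e=e[np.hypot(e[:,0],e[:,1])>26]
r=least_squares(lambda c:np.hypot(e[:,0]-c[0],e[:,1]-c[1])-c[2],[0,0,30],loss='soft_l1',f_scale=.3);print('flange c',r.x,len(e),np.abs(r.fun).mean())
r=least_squares(lambda c:np.hypot(e[:,0]-c[0],e[:,1]-c[1])-29.6,[0,0],loss='soft_l1',f_scale=.3);print('flange c',r.x)
b0=np.array([.613,.171,.130]);b1=b0+sock()@[.0014,.0035,0];print(b1);go(b1,[0,0,.09],-5)
E
```

```text
2815 -3.8590925461933794 -6.6258919603729405 1.668851720075778
flange plane [ 0.001  -0.0036 -3.916 ]
flange c [-0.7948  0.1731 28.8147] 231 0.4675074333484304
flange c [-0.7817  1.1552]
[0.6148 0.1743 0.1306]
target [0.5763 0.18   0.214 ] shift [-0.0049 -0.0602  0.0398] rot [ 0.01 -0.07  4.87] q [ 14.   15.4 110.2 -17.8  32.3 125.9]
```

```bash
python3 -m jog '-0.002 -0.03 0 0 0 2.5 0;-0.004 -0.061 0 0 0 4.9 0;-0.004 -0.061 0.02 0 0 4.9 0;-0.004 -0.061 0.04 0 0 4.9 0;-0.004 -0.061 0.06 0 0 4.9 0;-0.004 -0.061 0.075 0 0 4.9 0;-0.004 -0.061 0.08 0 0 4.9 0;-0.004 -0.061 0.08 0 0 4.9 0'; python3 - <<'E'
from h import *
b1=np.array([.6148,.1743,.1306]);rel(b1)
im,d=capture('scene');cv2.imwrite('pics/s9.png',cv2.resize(im[150:300,180:340],(640,600))[:,:,::-1])
E
```

```text
time_s: 9.2
position: [0.5929, 0.1775, 0.1777]
tcp_rot: [[-0.225, -0.881, 0.417], [-0.974, 0.219, -0.063], [-0.036, -0.421, -0.907]]
force: [0.5, 0.5, -3.1]
opening: 0.208
t 9.2 orig in socket mm [-0.1 -0.1 50. ] key deg -4.9 axis tilt [0.001 0.001 1.   ] F sock [-0.9  0.5 -3. ] open 0.208
```

View pics/s9.png

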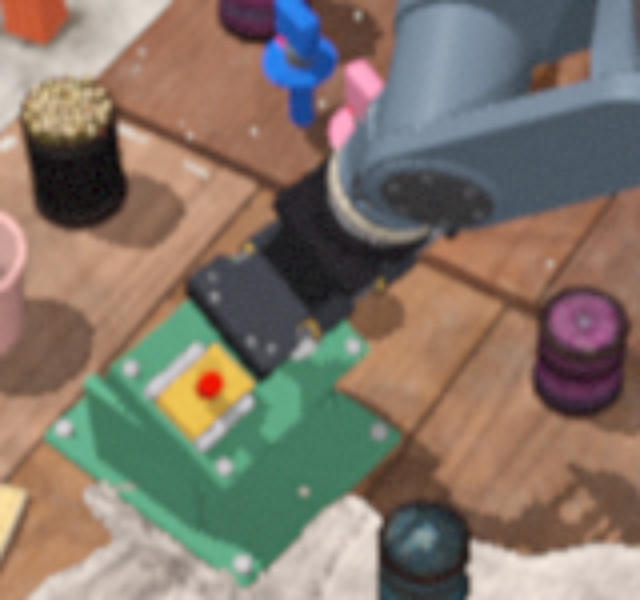

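The nose is in the bore mouth with no contact force. Descending gently to just above the sleeve face.

```bash
python3 -m jog '0.0007 -0.0005 0.005 0 0 0 0;0.0007 -0.0005 0.01 0 0 0 0;0.0007 -0.0005 0.015 0 0 0 0;0.0007 -0.0005 0.02 0 0 0 0;0.0007 -0.0005 0.024 0 0 0 0;0.0007 -0.0005 0.024 0 0 0 0'; python3 -c "
from h import *
rel(np.array([.6148,.1743,.1306]))"
```

```text
time_s: 10.0
position: [0.603, 0.1756, 0.1557]
tcp_rot: [[-0.224, -0.881, 0.417], [-0.974, 0.218, -0.063], [-0.035, -0.42, -0.907]]
force: [-0.6, -0.7, -4.3]
opening: 0.203
t 10.0 orig in socket mm [-0.1 -0.5 25.8] key deg -4.9 axis tilt [0.001 0.001 1.   ] F sock [-2.3 -0.8 -3.7] open 0.203
```

```bash
python3 -m jog '0 0 0.002 0 0 0 0;0 0 0.004 0 0 0 0;0 0 0.0055 0 0 0 0;0 0 0.0065 0 0 0 0;0 0 0.0065 0 0 0 0'; python3 -c "
from h import *
rel(np.array([.6148,.1743,.1306]))"
```

```text
time_s: 10.62
position: [0.6058, 0.1752, 0.1503]
tcp_rot: [[-0.224, -0.881, 0.418], [-0.974, 0.218, -0.063], [-0.036, -0.421, -0.906]]
force: [0.1, -0.2, -4.3]
opening: 0.206
t 10.625 orig in socket mm [ 0.1 -0.4 19.7] key deg -4.9 axis tilt [0. 0. 1.] F sock [-1.7 -0.2 -3.9] open 0.206
```

```bash
python3 -m jog '0 0 0.0008 0 0 0 0;0 0 0.0016 0 0 0 0;0 0 0.0016 0 0 0 0'; python3 -c "
from h import *
rel(np.array([.6148,.1743,.1306]))"
```

```text
time_s: 11.0
position: [0.6061, 0.1752, 0.1498]
tcp_rot: [[-0.224, -0.88, 0.418], [-0.974, 0.218, -0.063], [-0.036, -0.421, -0.906]]
force: [-5.0, 0.7, 4.0]
opening: 0.206
t 11.0 orig in socket mm [ 0.2 -0.4 19.1] key deg -4.9 axis tilt [-0.  0.  1.] F sock [-2.8 -0.1  5.8] open 0.206
```

Key on the sleeve face: contact at about 19.5 mm, about 10 N net. Now turn toward the keyway.

```bash
for i in 1; do python3 -m jog '0 0 0 0 0 3 0;0 0 0 0 0 6 0;0 0 0 0 0 6 0'; python3 -c "
from h import *
rel(np.array([.6148,.1743,.1306]))"; python3 -m jog '0 0 0 0 0 2 0;0 0 0 0 0 4 0;0 0 0 0 0 4 0'; python3 -c "
from h import *
rel(np.array([.6148,.1743,.1306]))"; done
```

```text
time_s: 11.38
position: [0.6062, 0.1759, 0.1498]
tcp_rot: [[-0.314, -0.852, 0.419], [-0.946, 0.319, -0.062], [-0.081, -0.416, -0.906]]
force: [-5.6, 3.0, 4.2]
opening: 0.205
t 11.375 orig in socket mm [ 0.2  0.3 19.1] key deg -10.9 axis tilt [-0.001 -0.001  1.   ] F sock [-3.6  2.2  6.4] open 0.205
time_s: 11.75
position: [0.6064, 0.1757, 0.1496]
tcp_rot: [[-0.373, -0.828, 0.419], [-0.921, 0.384, -0.062], [-0.11, -0.409, -0.906]]
force: [-4.3, 2.4, 3.8]
opening: 0.203
t 11.75 orig in socket mm [ 0.3  0.2 18.8] key deg -14.9 axis tilt [-0.001 -0.001  1.   ] F sock [-2.6  1.8  5.4] open 0.203
```

```bash
python3 -m jog '0 0 0.0003 0 0 2 0;0 0 0.0003 0 0 3 0;0 0 0.0003 0 0 3 0'; python3 -c "
from h import *
rel(np.array([.6148,.1743,.1306]))"; python3 -m jog '0 0 0 0 0 2 0;0 0 0 0 0 3 0;0 0 0 0 0 3 0'; python3 -c "
from h import *
rel(np.array([.6148,.1743,.1306]))"
```

```text
time_s: 12.12
position: [0.6066, 0.1748, 0.1481]
tcp_rot: [[-0.417, -0.808, 0.417], [-0.9, 0.432, -0.063], [-0.129, -0.402, -0.907]]
force: [-0.3, 0.5, -3.9]
opening: 0.203
t 12.125 orig in socket mm [ 0.  -0.7 17.3] key deg -17.9 axis tilt [0.001 0.001 1.   ] F sock [-2.   0.5 -3.4] open 0.203
time_s: 12.5
position: [0.6066, 0.175, 0.1485]
tcp_rot: [[-0.458, -0.785, 0.417], [-0.876, 0.478, -0.063], [-0.15, -0.394, -0.907]]
force: [0.5, 0.4, -4.3]
opening: 0.206
t 12.5 orig in socket mm [ 0.1 -0.5 17.7] key deg -20.9 axis tilt [0.001 0.    1.   ] F sock [-1.4  0.5 -4.1] open 0.206
```

The key dropped at -17.9° and contact force vanished. I'll press in a few mm to confirm.

```bash
python3 -m jog '0 0 0.002 0 0 0 0;0 0 0.004 0 0 0 0;0 0 0.006 0 0 0 0;0 0 0.006 0 0 0 0'; python3 -c "
from h import *
rel(np.array([.6148,.1743,.1306]));print(read_state()['moment'])"
```

```text
time_s: 13.0
position: [0.609, 0.1747, 0.1429]
tcp_rot: [[-0.458, -0.785, 0.417], [-0.876, 0.478, -0.063], [-0.15, -0.394, -0.907]]
force: [-0.4, 0.5, -4.0]
opening: 0.207
t 13.0 orig in socket mm [-0.1 -0.5 11.6] key deg -20.9 axis tilt [0.001 0.    1.   ] F sock [-2.1  0.5 -3.4] open 0.207
[ 0.16351963  0.64825159 -0.01600484]
```

```bash
python3 -m jog '0 0 0.003 0 0 0 0;0 0 0.006 0 0 0 0;0 0 0.009 0 0 0 0;0 0 0.0105 0 0 0 0;0 0 0.0105 0 0 0 0'; python3 -c "
from h import *
rel(np.array([.6148,.1743,.1306]))"; python3 -m jog '0 0 0.001 0 0 0 0;0 0 0.002 0 0 0 0;0 0 0.002 0 0 0 0'; python3 -c "
from h import *
rel(np.array([.6148,.1743,.1306]))"
```

```text
time_s: 13.62
position: [0.6134, 0.174, 0.1335]
tcp_rot: [[-0.458, -0.785, 0.417], [-0.876, 0.478, -0.063], [-0.15, -0.394, -0.907]]
force: [0.8, -0.2, -3.8]
opening: 0.205
t 13.625 orig in socket mm [ 0.  -0.5  1.1] key deg -20.9 axis tilt [0.001 0.    1.   ] F sock [-0.9 -0.1 -3.8] open 0.205
time_s: 14.0
position: [0.6141, 0.174, 0.1327]
tcp_rot: [[-0.458, -0.785, 0.418], [-0.876, 0.478, -0.063], [-0.151, -0.395, -0.906]]
force: [-4.1, 0.4, 4.7]
opening: 0.201
t 14.0 orig in socket mm [ 0.3 -0.4  0.2] key deg -20.9 axis tilt [-0.  0.  1.] F sock [-1.7 -0.2  6. ] open 0.201
```

Seated at 0.2 mm with force rising. I'll press a bit more firmly, then relax and release.

```bash
python3 -m jog '0 0 0.001 0 0 0 0;0 0 0.0015 0 0 0 0;0 0 0.0015 0 0 0 0'; python3 -c "
from h import *
rel(np.array([.6148,.1743,.1306]))"; python3 -m jog '0 0 -0.0015 0 0 0 0;0 0 -0.0015 0 0 0 0.5;0 0 -0.0015 0 0 0 0.5;0 0 -0.0015 0 0 0 0.5;0 0 -0.0015 0 0 0 0.5'; python3 -c "
from h import *
rel(np.array([.6148,.1743,.1306]))"
```

```text
time_s: 14.38
position: [0.6142, 0.1739, 0.1327]
tcp_rot: [[-0.458, -0.784, 0.419], [-0.876, 0.478, -0.063], [-0.151, -0.396, -0.906]]
force: [-10.3, -0.5, 15.5]
opening: 0.208
t 14.375 orig in socket mm [ 0.4 -0.5  0.1] key deg -20.9 axis tilt [-0.001  0.     1.   ] F sock [-2.7 -2.  18.3] open 0.208
time_s: 15.0
position: [0.6145, 0.1737, 0.1315]
tcp_rot: [[-0.458, -0.785, 0.417], [-0.876, 0.478, -0.063], [-0.15, -0.394, -0.907]]
force: [-0.4, 0.1, -0.4]
opening: 0.48
t 15.0 orig in socket mm [ 0.2 -0.7 -1.1] key deg -20.9 axis tilt [0.001 0.001 1.   ] F sock [-0.5  0.  -0.2] open 0.48
```

```bash
python3 -m jog '0 0 -0.02 0 0 0 0.5;0 0 -0.05 0 0 0 0.5;0 0 -0.09 0 0 0 0.5;0 0 -0.12 0 0 0 0.5;0 0 -0.12 0 0 0 0.2'; python3 - <<'E'
from h import *
b1=np.array([.6148,.1743,.1306]);rel(b1);st=read_state()
im,d=capture('wrist');P=cloud('wrist',d,st);np.save('w.npy',P);np.save('wim.npy',im)
cv2.imwrite('pics/w10.png',im[:,:,::-1])
S=sock();q=((P-b1)@S)*1e3;i=im.astype(int)
red=(i[...,0]>150)&(i[...,1]<90)&(abs(q[...,1]-68)<20)&(abs(q[...,0])<25);print('knob',red.sum(),q[red].mean(0),q[red].min(0),q[red].max(0))
wh=(i.min(-1)>150)&(np.hypot(q[...,0],q[...,1])<35)&(abs(q[...,2]-6)<10);w=q[wh];A=np.c_[w[:,:2],np.ones(len(w))];print('flange top',len(w),np.median(w,0),np.linalg.lstsq(A,w[:,2],rcond=None)[0])
E
```

```text
time_s: 15.62
position: [0.5649, 0.1818, 0.243]
tcp_rot: [[-0.457, -0.783, 0.422], [-0.876, 0.478, -0.062], [-0.153, -0.398, -0.905]]
force: [0.3, -0.1, -1.0]
opening: 0.449
t 15.625 orig in socket mm [1.800e+00 1.000e-01 1.212e+02] key deg -20.9 axis tilt [-0.004 -0.001  1.   ] F sock [-0.1 -0.  -1. ] open 0.449
knob 292 [ 1.25698974 63.477538   39.38671077] [-7.46811827 56.38842335 26.17067551] [ 8.75507774 72.2290495  42.1380308 ]
flange top 1749 [ 6.00978058 -1.52019786  5.98454181] [ 4.05266502e-03 -1.97283108e-03  5.91757091e+00]
```

View pics/w10.png

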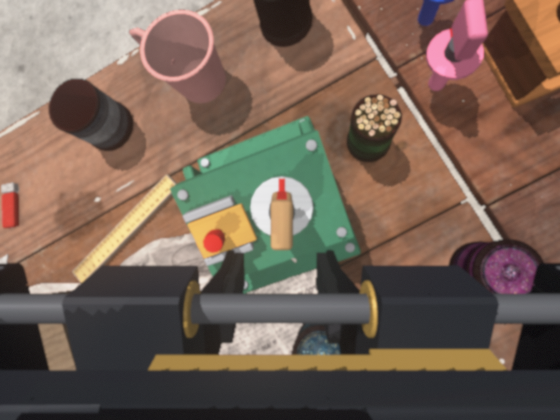

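Flange top is at 5.95 mm over the plate and level, so it is flush. The knob is still at the open end (213,241). Next I'll close the gripper, turn 90° and go to the knob's far (+y) side.

```bash
python3 -m jog '0 0 0 0 0 0 0;0 0 0 0 0 0 0'; python3 - <<'E'
from h import *
b1=np.array([.6148,.1743,.1306]);go(b1,[0,.10,.09],90,dz=-.022)
E
```

```text
time_s: 15.92
position: [0.5639, 0.1811, 0.239]
tcp_rot: [[-0.459, -0.786, 0.415], [-0.876, 0.478, -0.063], [-0.149, -0.393, -0.907]]
force: [0.5, -0.4, -0.0]
opening: 0.197
target [0.6012 0.2774 0.1922] shift [-0.0945  0.0352  0.0518] rot [ 2.1000e-01  3.0000e-02 -1.1089e+02] q [ 11.7  18.1 102.7 -14.2  36.6 140.8]
```

```bash
python3 -m jog '-0.012 0.004 0 0 0 -10 0;-0.024 0.009 0 0 0 -20 0;-0.036 0.013 0 0 0 -30 0;-0.048 0.018 0 0 0 -40 0;-0.06 0.022 0 0 0 -50 0;-0.072 0.027 0 0 0 -60 0;-0.084 0.031 0 0 0 -70 0;-0.0945 0.035 0 0 0 -80 0'; python3 - <<'E'
from h import *
b1=np.array([.6148,.1743,.1306]);go(b1,[0,.10,.09],90,dz=-.022)
E
```

```text
time_s: 16.92
position: [0.58, 0.2812, 0.2396]
tcp_rot: [[0.697, -0.584, 0.416], [-0.618, -0.783, -0.063], [0.363, -0.213, -0.907]]
force: [0.2, 0.3, -1.0]
opening: 0.006
target [0.6012 0.2774 0.1922] shift [-0.0002  0.0007  0.052 ] rot [  0.1    0.09 -30.55] q [ 22.3  22.9  94.2 -18.6  42.7  72.8]
```

```bash
python3 -m jog '0 0 0.015 0 0 -10 0;0 0 0.03 0 0 -20 0;0 0 0.045 0 0 -30.5 0;0 0 0.052 0 0 -30.5 0;0 0 0.052 0 0 -30.5 0'; python3 - <<'E'
from h import *
b1=np.array([.6148,.1743,.1306]);rel(b1,dz=-.022);go(b1,[0,.10,.027],90,dz=-.022);st=read_state()
im,d=capture('wrist');P=cloud('wrist',d,st)
cv2.imwrite('pics/w11.png',im[:,:,::-1])
S=sock();q=((P-b1)@S)*1e3;i=im.astype(int)
red=(i[...,0]>150)&(i[...,1]<90)&(abs(q[...,1]-68)<20)&(abs(q[...,0])<25)
print('knob',red.sum(),q[red].mean(0) if red.any() else '',q[red].min(0),q[red].max(0))
R=np.array(st['tcp_rot']);t=((P-np.array(st['position']))@R)*1e3
f=(t[...,2]<-15)&(t[...,2]>-40)&(abs(t[...,0])<40)&(abs(t[...,1])<40);print('finger tool',f.sum(),t[f].min(0),t[f].max(0))
im,d=capture('scene');cv2.imwrite('pics/s11.png',cv2.resize(im[150:300,180:340],(640,600))[:,:,::-1])
E
```

```text
time_s: 17.55
position: [0.6015, 0.2774, 0.1927]
tcp_rot: [[0.896, -0.157, 0.416], [-0.143, -0.988, -0.063], [0.421, -0.003, -0.907]]
force: [-0.6, 0.7, 0.2]
opening: 0.002
t 17.55 orig in socket mm [  0.6 100.   90.3] key deg 89.5 axis tilt [0.002 0.001 1.   ] F sock [-0.5  0.7  0.4] open 0.002
target [0.6275 0.2735 0.1351] shift [-0.0004 -0.0001  0.0633] rot [ 0.08  0.12 -0.54] q [ 21.   27.6  94.9 -20.1  37.3  44. ]Traceback (most recent call last):
  File "<stdin>", line 7, in <module>
    return umr_minimum(a, axis, None, out, keepdims, initial, where)
ValueError: zero-size array to reduction operation minimum which has no identity
```

View pics/w11.png

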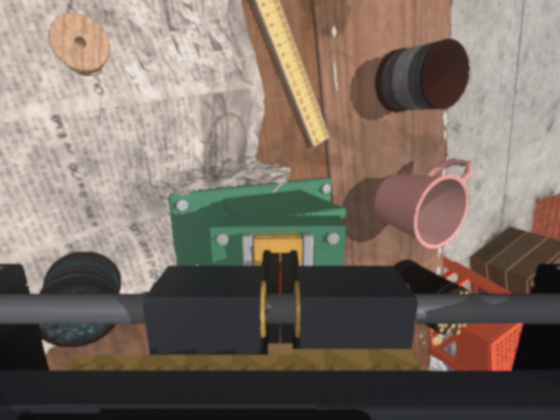

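Fingers are closed, centred in x on the knob (280,275), and on its +y side. Descend alongside.

```bash
python3 -m jog '0 0 0.02 0 0 -0.5 0;0 0 0.04 0 0 -0.5 0;0 0 0.055 0 0 -0.5 0;0 0 0.064 0 0 -0.5 0;0 0 0.064 0 0 -0.5 0'; python3 - <<'E'
from h import *
b1=np.array([.6148,.1743,.1306]);rel(b1,dz=-.022)
im,d=capture('scene');cv2.imwrite('pics/s11.png',cv2.resize(im[150:300,180:340],(640,600))[:,:,::-1])
E
```

```text
time_s: 18.23
position: [0.6283, 0.2734, 0.1346]
tcp_rot: [[0.897, -0.147, 0.416], [-0.132, -0.989, -0.063], [0.421, 0.002, -0.907]]
force: [0.5, -0.8, 0.5]
opening: 0.008
t 18.225 orig in socket mm [  0.5 100.   26.2] key deg 90.1 axis tilt [0.002 0.001 1.   ] F sock [ 0.8 -0.7  0.2] open 0.008
```

View pics/s11.png

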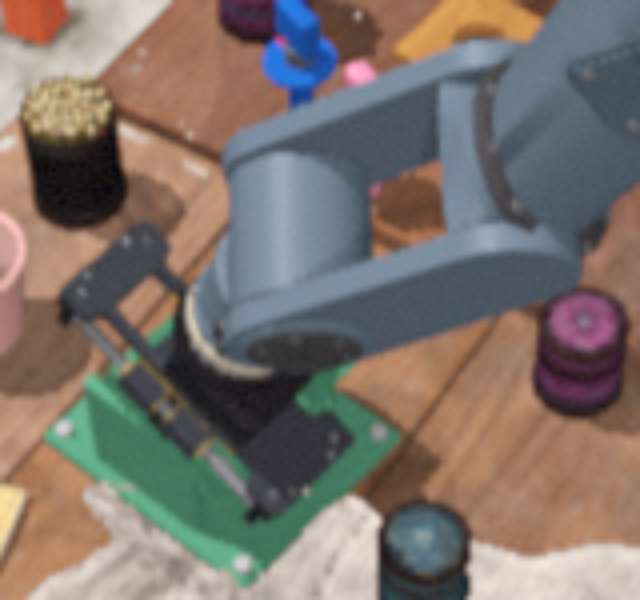

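```bash
python3 -m jog '0 0.006 0 0 0 0 0;0 0.01 0 0 0 0 0;0 0.014 0 0 0 0 0;0 0.016 0 0 0 0 0;0 0.016 0 0 0 0 0'; python3 -c "
from h import *
rel(np.array([.6148,.1743,.1306]),dz=-.022)"; python3 -m jog '0 0.002 0 0 0 0 0;0 0.004 0 0 0 0 0;0 0.006 0 0 0 0 0;0 0.008 0 0 0 0 0;0 0.008 0 0 0 0 0'; python3 -c "
from h import *
rel(np.array([.6148,.1743,.1306]),dz=-.022)"
```

```text
time_s: 18.9
position: [0.6262, 0.2579, 0.1361]
tcp_rot: [[0.897, -0.146, 0.418], [-0.132, -0.989, -0.062], [0.423, 0.001, -0.906]]
force: [0.2, 0.8, 0.5]
opening: 0.005
t 18.9 orig in socket mm [ 1.3 84.4 27.5] key deg 90.1 axis tilt [-0. -0.  1.] F sock [0.3 0.8 0.4] open 0.005
time_s: 19.52
position: [0.625, 0.2498, 0.136]
tcp_rot: [[0.897, -0.147, 0.418], [-0.132, -0.989, -0.063], [0.422, 0.001, -0.906]]
force: [-1.2, 2.0, 0.2]
opening: 0.005
t 19.525 orig in socket mm [ 1.3 76.2 27.4] key deg 90.1 axis tilt [0. 0. 1.] F sock [-1.2  1.8  0.8] open 0.005
```

Contact: about 2 N, the latch's sliding friction. I'll keep pushing to the stop.

```bash
python3 -m jog '0 0.002 0 0 0 0 0;0 0.004 0 0 0 0 0;0 0.006 0 0 0 0 0;0 0.006 0 0 0 0 0'; python3 -c "
from h import *
rel(np.array([.6148,.1743,.1306]),dz=-.022)"; python3 -m jog '0 0.001 0 0 0 0 0;0 0.002 0 0 0 0 0;0 0.003 0 0 0 0 0;0 0.003 0 0 0 0 0'; python3 -c "
from h import *
rel(np.array([.6148,.1743,.1306]),dz=-.022)"
```

```text
time_s: 20.02
position: [0.6242, 0.2444, 0.1361]
tcp_rot: [[0.896, -0.146, 0.418], [-0.133, -0.989, -0.062], [0.423, -0.0, -0.906]]
force: [-1.0, 4.2, 0.4]
opening: 0.002
t 20.025 orig in socket mm [ 1.4 70.7 27.4] key deg 90.1 axis tilt [-0.    -0.001  1.   ] F sock [-1.2  4.1  1. ] open 0.002
time_s: 20.52
position: [0.6243, 0.2441, 0.1362]
tcp_rot: [[0.896, -0.145, 0.421], [-0.133, -0.989, -0.058], [0.424, -0.004, -0.905]]
force: [-0.5, 12.9, 0.4]
opening: 0.006
t 20.525 orig in socket mm [ 1.5 70.3 27.5] key deg 90.0 axis tilt [-0.002 -0.005  1.   ] F sock [-2.  12.7  1.4] open 0.006
```

```bash
python3 -m jog '0 0.001 0 0 0 0 0;0 0.002 0 0 0 0 0;0 0.002 0 0 0 0 0'; python3 -c "
from h import *
rel(np.array([.6148,.1743,.1306]),dz=-.022)"; python3 -m jog '0 -0.004 0 0 0 0 0;0 -0.015 0 0 0 0 0;0 -0.03 0 0 0 0 0;0 -0.03 -0.03 0 0 0 0;0 -0.03 -0.08 0 0 0 0;0 -0.03 -0.13 0 0 0 0;0 0.02 -0.16 0 0 0 0;0 0.02 -0.16 0 0 0 0'; python3 -c "
from h import *
b1=np.array([.6148,.1743,.1306]);rel(b1);go(b1,[-.06,.02,.20],0)"
```

```text
time_s: 20.9
position: [0.6243, 0.2439, 0.1364]
tcp_rot: [[0.895, -0.144, 0.422], [-0.134, -0.989, -0.055], [0.426, -0.008, -0.905]]
force: [-0.9, 17.8, -1.9]
opening: 0.009
t 20.9 orig in socket mm [ 1.6 70.1 27.6] key deg 90.0 axis tilt [-0.003 -0.008  1.   ] F sock [-4.  17.5 -0.3] open 0.009
time_s: 21.9
position: [0.5531, 0.228, 0.2836]
tcp_rot: [[0.895, -0.148, 0.42], [-0.134, -0.989, -0.063], [0.425, 0.0, -0.905]]
force: [0.3, 0.2, 0.2]
opening: 0.007
t 21.9 orig in socket mm [  2.1  44.  165.8] key deg 90.0 axis tilt [-0.003  0.     1.   ] F sock [0.3 0.2 0.1] open 0.007
target [0.4795 0.2147 0.2883] shift [-0.062   0.024  -0.0343] rot [-0.1  -0.14 89.98] q [ 17.6  15.7  98.  -15.5  44.6  35.1]
```

```bash
python3 -m jog '0 0.05 -0.01 0 0 0 0;0 0.1 -0.02 0 0 0 0;0 0.12 -0.02 0 0 0 0;0 0.12 -0.02 0 0 0 0;0 0.12 -0.02 0 0 0 0'; python3 - <<'E'
from h import *
b1=np.array([.6148,.1743,.1306]);rel(b1);st=read_state()
im,d=capture('wrist');P=cloud('wrist',d,st)
cv2.imwrite('pics/w12.png',im[:,:,::-1])
S=sock();q=((P-b1)@S)*1e3;i=im.astype(int)
red=(i[...,0]>150)&(i[...,1]<90)&(abs(q[...,1]-58)<20)&(abs(q[...,0])<25)&(q[...,2]>36)
print('knob top',red.sum(),q[red].mean(0))
wh=(i.min(-1)>150)&(np.hypot(q[...,0],q[...,1])<31)&(abs(q[...,2]-6)<5);w=q[wh];A=np.c_[w[:,:2],np.ones(len(w))];print('flange top',len(w),np.median(w,0),np.linalg.lstsq(A,w[:,2],rcond=None)[0])
br=(i[...,0]-i[...,2]>60)&(i[...,1]>90)&(abs(q[...,0])<12)&(q[...,2]>7)&(q[...,2]<18)&(q[...,1]>8);print('tongue inner y',np.percentile(q[br][:,1],[1,5]),br.sum(),np.median(q[br][:,2]))
im,d=capture('scene');cv2.imwrite('pics/s12.png',cv2.resize(im[150:300,180:340],(640,600))[:,:,::-1])
E
```

```text
time_s: 22.52
position: [0.528, 0.1125, 0.2986]
tcp_rot: [[0.897, -0.146, 0.417], [-0.132, -0.989, -0.062], [0.421, 0.001, -0.907]]
force: [0.2, -0.5, -0.2]
opening: 0.002
t 22.525 orig in socket mm [  1.5 -74.  182.7] key deg 90.1 axis tilt [0.001 0.    1.   ] F sock [ 0.2 -0.4 -0.3] open 0.002
knob top 247 [-0.68766497 50.70053845 40.34628818]
flange top 1156 [-0.63483944 -6.08319044  5.98512995] [-1.72686988e-04  3.69939888e-03  5.98141781e+00]
tongue inner y [20.02277006 21.84573329] 1126 14.495999907981101
```

View pics/w12.png

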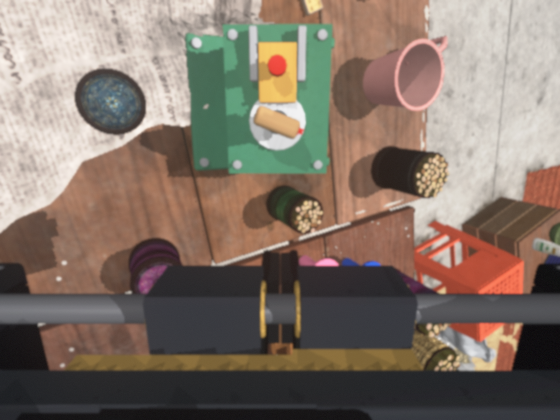

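View pics/s12.png

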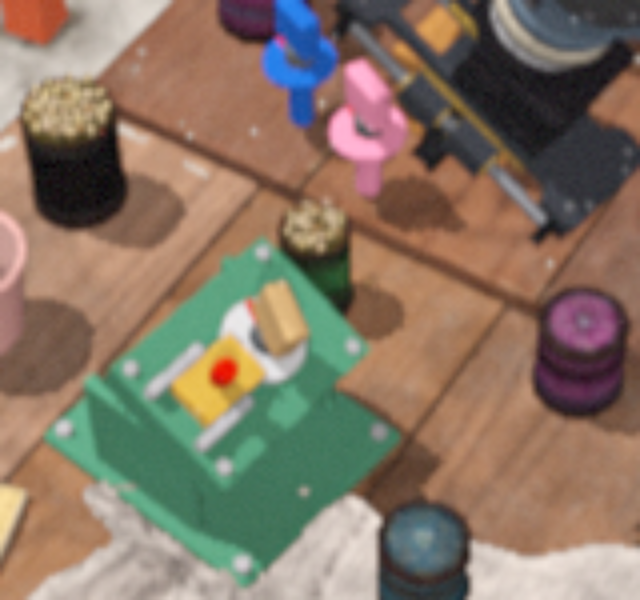

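The tongue's inner edge is at 20.0 mm (36 - 16), the knob is at 51 mm and the flange top at 5.98 mm and level, so the latch is fully in over a flush flange. The bystanders in view look unchanged. Handing in.

```bash
python3 -c "
from rig import *
print(read_state()['time_s'],hand_in())"
```

```text
the job is handed in; nothing more can be done
22.625 None
```

The spindle is home in the turning head with its flange flush, and the brass latch is fully in over it. I handed in at 22.6 s with the gripper clear of everything.

- **Insertion:** I lifted the spindle from the rack and put its nose into the bore. The key rested on the sleeve face with the flange about 19.5 mm off the plate. I turned it under about 10 N until the key dropped in at about -18° from socket +x, then pressed it home with at most about 18 N. After letting go I pushed the latch in from the knob's far side, against about 2–4 N of friction, until it stopped.
- **Last checks:** the flange top stands 5.98 mm above the plate and is level, so it is flush. The latch tongue's inner edge is at 20.0 mm from the bore axis, which is the full 16 mm of travel. The force at the tool was about zero, and the bystanders in view looked unmoved.

**What disagreed:**
- **Fingertips:** the wrist depth showed them about 22 mm behind the reported TCP, not 19 mm ahead as stated. My first grip closed just above the handle without disturbing anything, and I gripped again 41 mm lower.
- **Knob:** it measured 50.7 mm from the bore axis against an expected 52 mm, which is within the camera calibration.
- **Keyway:** it was meant to be hidden, but the wrist depth showed it at about -20° beforehand. The turning agreed with that.

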